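# Undock the sensor pod and snap it onto the stirrer's bracket loop

## Robot

A 7-joint arm with a two-finger parallel gripper is mounted at the origin on the work surface. World frame = base frame: x ahead of the robot, y to its left, z up, the work surface at z = 0. Lengths are in m, angles in rad, forces in N, time in s.
With the tool pointing down it reaches from about 0.4 to 0.925 m from the base axis. Payload 5.6 kg.
Tool frame: the origin (TCP) lies at the very end of the fingers, on their centre line; the grasp point (between the pads) lies 19 mm behind it (manip.grasp_offset is the distance from the TCP to the grasp point, in m); z points along the fingers, y is the line along which they close (so a half turn about z gives the same grasp; the last joint's range is limited). The gripper opens to 85 mm and grips with 20 to 120 N. Pads are 22 mm wide; open, the fingers measure 114 mm over their backs; the gripper's body (76 mm by 85 mm) begins 54 mm behind the grasp point. The pads swing forward as they close: fully open they stand 13 mm farther back than shut.
Start: joints at [-1.253, 0.468, -0.012, 1.603, 0.006, 1.071, -0.056], TCP at [0.23, 0.608, 0.231] pointing down, gripper open.
Joint ranges: [-2.53, 2.53], [-0.31, 2.02], [-1.57, 1.55], [0.28, 2.44], [-1.29, 4.43], [0.15, 1.84], [-2.92, 2.92]. Speed limits (rad/s): [2.57, 2.57, 3.14, 3.14, 3.14, 3.14, 3.14].

## Interface

Orientations are given as a unit quaternion [x, y, z, w].
In Python, from plant import manip gives the robot as it stands.
- The arm moves only by the tool move_arm, never from a script. Its argument "rows" is a list of rows, each a list of 5 numbers: the shift along the world's x, y, z in cm, then the turn about the world's z in rad, then the finger opening in cm, from 0 to 8.54. A call has exactly 8 rows; each row shifts and turns the commanded pose from where the row before left it; what a row does not reach is not made up. A row lasts 1/8 s, in which the tool goes at most 62.5 mm and 10.7 degrees, less where a joint would pass 70% of its speed; a pose out of reach is approached as far as the arm can. A call is refused whole if a number of a shift passes 6.25 or a number of a turn 0.188, either way. A call with a gripper value outside its range is refused whole. The fingers move at their own pace and stop on an object; "force" is the grip in N (left out, the last holds). Time passes only in rows, so rows that do not move let the fingers close, or fill a call up. It gives the time, the measured TCP pose, the force, the opening and the grip force at its end, in the units of the state.
- manip.observe(): the state, without advancing time (a new reading comes with each control period).
- manip.camera(name): name is "scene" or "side" or "wrist"; returns a dict with "image" (480x640x3 uint8, blue, green, red), "fx", "fy", "cx", "cy" (pixels), "T" (4x4, takes a point from camera to world coordinates); the wrist camera has in their place "tool_from_camera" (4x4, takes a point from camera to tool coordinates, whose origin is the TCP and whose axes are the flange's). Camera axes: x right, y up, looking along -z (the intrinsics and any distortion apply to the point x, -y, -z); pixel columns grow to the right and rows downward; lengths in m; the calibration is good to about 2 mm. A picture is of the moment at which its call begins: read the wrist's pose just before it. There is no depth.
- manip.job_done(): hands the job in; it is judged then, once.
The state is a dict: "time_s": time; "joint_positions": joint angles; "dq": joint speeds; "tau": joint torques, N m; "tool_pos": TCP position; "ee_rot": TCP orientation; "force": force on the tool from outside, world axes, zero at the start; "ft_torque": the same for the moment, N m; "grip_width": opening from 0.0 (shut) to 1.0 (fully open); "grip_force": force on a finger pad.
Only numpy, scipy, OpenCV 4.12 (cv2) and the standard library are available. Lean on these libraries where they do the work, as an engineer would, in place of code of your own. Each camera call takes 0.05 s, during which the arm holds its last target. There are 200 camera calls.

## Task

Take the cordless sensor pod out of its charging dock by pinching its two teal side buttons together, and clip it to the stirrer stand: press the orange gate of its snap hook against the front bar of the steel bracket loop until the bar is inside and the gate has sprung shut. Leave the pod hanging freely by its hook from that bar, and do not disturb the beaker, the amber bottle or the jar.

Things in the scene. Friction and masses are not known exactly. Their poses are not given: they have to be found in the camera images.
- pod_grip (a point): Where to pinch the loose sensor pod (0.2 kg, 163 mm tall): on its axis midway between the teal side buttons, 145 mm above its bottom, 18 mm below its top. Axes: z up, x towards the hook's gate, y from right to left button. Button faces look along +y and -y, 24 mm wide (x), from 22 mm below to 16 mm above this point, 50 mm apart free, 32 mm apart pinched (flush with the white head, 32 x 32 mm).
- button_left (a joint): Travel of the teal button on the pod's +y side: 0 = out, 0.009 m = fully in (about 6 N, sprung outward). A steel tooth on it, 31 to 36 mm below pod_grip, reaches under a dock prong; over 0.006 m of travel frees it. With both fully in, the pod lifts straight up out of the dock.
- button_right (a joint): The same for the button on the pod's -y side.
- pod_base (a point): Centre of the pod's underside, 145 mm below pod_grip, same axes. The lower pod is a white and teal cylinder, 31 mm across and 55 mm tall. It must rise 16 mm from the docked position to leave the cup and 121 mm to be above the fork.
- hook_center (a point): Centre of the snap hook's opening, 64 mm below pod_grip, same axes. Flat steel frame, 12 mm thick (y), x = -28 to +26 mm. Opening: x = -20 (spine) to +20 mm (gate), z = -18 (8 mm bottom limb) to +18 mm (underside of the 10 mm top limb, which carries the head). On the +x side a lip hangs from the top limb, x = 20 to 26 mm, down to z = +12 mm; the gate closes the rest.
- gate (a joint): Angle of the orange gate: 0 = shut; swings only inward (to -x), to 1.3 rad; sprung shut, 1 to 5 N opens it. 4 mm thick, 27 mm long, hinged at its foot (hook_center x = 22, z = -17 mm), free end up at z = +10 mm. An 8 mm bar enters below the lip with its centre at z = -10 to +6 mm, best +3 mm. Pushed in to x = -12 mm (it meets the spine at -16 mm) it is past the gate's end, which springs back.
- dock: Fixed charging dock; origin on the bench below the docked pod's axis. White foot 110 x 90 x 10 mm; square teal cup, 44 mm inside, rim 26 mm above the bench; the pod stands in it 10 mm above the bench with the dock's yaw, gate to +x. White post at x = -68 to -54 mm, 64 mm wide, 130 mm tall, carries the fork.
- dock_fork (a point): Middle of the fork on the docked pod's axis, level with the upper faces of its two steel prongs: 130.5 mm above the bench, 24.5 mm below the docked pod_grip. The prongs, 9 mm wide and 5 mm thick, run along x at y = +-27.5 mm (inner edges 46 mm apart) from the post to x = +12 mm. Fingertips must stay above them when pinching.
- loop_bar (a point): Middle of the bracket loop's front bar, on its centre line, 180 mm above the bench. Axes: y along the bar, x level towards the stand's post, z up. 8 mm round steel, 68 mm between the centres of the side bars. Push the pod on from the open -x side towards +x, its x axis along this one. When it hangs, the bar lies under the hook's top limb, its centre 14 mm above hook_center.
- stand: Fixed stirrer with the loop; origin on the bench under loop_bar, same axes. White stirrer box x = -46 to +90 mm, 120 mm wide, 35 mm tall. The loop's side bars run along +x from the front bar to a grey block (x = 60 to 84 mm, 84 mm wide, top 190 mm above the bench) on a 16 mm post. Nothing stands higher.
- beaker: Bystander: empty glass beaker, 70 mm across, 75 mm tall; origin at the centre of its underside.
- reagent: Bystander: amber bottle with teal cap, 64 mm across, 130 mm tall; origin at the centre of its underside.
- jar: Bystander: small clear jar with red lid, 56 mm across, 55 mm tall; origin at the centre of its underside.
Things that resemble listed ones, but are neither listed nor needed, are in the scene too. What is shaped like the part that bears pod_grip but red is not meant.

How it is judged:
By the outcome, as a careful person would: the job done as asked, in the order asked, and still so for the second after the job is handed in, with the robot touching nothing.
It also fails if it takes over 54 s, if anything falls off the work surface, if the arm or the gripper's body presses on something with over 40 N, if the wrist force passes 120 N, or if a joint passes its speed limit or range.

## Working session

There is one attempt and no reset: what is moved stays moved. The work goes in short steps, Python scripts to look and compute and a tool call to move; the robot and the scene stay as the last step left them, time stands still between calls to the robot, and variables do not carry over. Pictures are saved under pics/ and viewed, at most 10 in all, crops included, and the job is handed in when it is done.

Besides the shell and the picture viewer there is one more tool, called after "Request:" by a JSON object that holds its "method" and its "body". move_arm: Moves the arm, as the interface text tells. Its arguments: {"type":"object","properties":{"rows":{"type":"array"},"force":{"type":"number"}},"required":["rows"]}

```bash
mkdir -p pics; cat > h.py <<'E'
import sys; sys.path.insert(0,'.')
import numpy as np, cv2
from scipy.spatial.transform import Rotation as R
from plant import manip
E
python3 - <<'E'
from h import *
o=manip.observe(); print(o['time_s'],o['tool_pos'],o['ee_rot'],o['grip_width'],manip.grasp_offset)
for n in ('scene','side','wrist'):
    c=manip.camera(n); cv2.imwrite(f'pics/{n}0.png',c['image']); 
    print(n,{k:(np.round(v,4).tolist() if k!='image' else 0) for k,v in c.items()})
E
```

```text
0.0 [0.22927418 0.60759757 0.23030839] [ 1.79422097e-01  9.83771755e-01 -9.11193270e-04 -1.24058549e-04] 1.0036138833857726 0.0187
scene {'image': 0, 'fx': 467.4499, 'fy': 467.4499, 'cx': 318.3972, 'cy': 238.8288, 'T': [[-0.8813, -0.2924, 0.3711, 0.8629], [0.4723, -0.5658, 0.6759, 0.6315], [0.0123, 0.7709, 0.6368, 0.7325], [0.0, 0.0, 0.0, 1.0]]}
side {'image': 0, 'fx': 602.0784, 'fy': 602.0784, 'cx': 321.7077, 'cy': 241.8138, 'T': [[0.9972, 0.0517, -0.0535, 0.4583], [-0.0738, 0.7835, -0.6169, -0.8447], [0.01, 0.6192, 0.7852, 1.2141], [0.0, 0.0, 0.0, 1.0]]}
wrist {'image': 0, 'fx': 357.0517, 'fy': 357.0517, 'cx': 323.9181, 'cy': 238.9261, 'tool_from_camera': [[0.0018, 0.9547, 0.2976, 0.076], [1.0, -0.0017, -0.0003, 0.0006], [0.0002, 0.2976, -0.9547, -0.1422], [0.0, 0.0, 0.0, 1.0]]}
```

View pics/scene0.png

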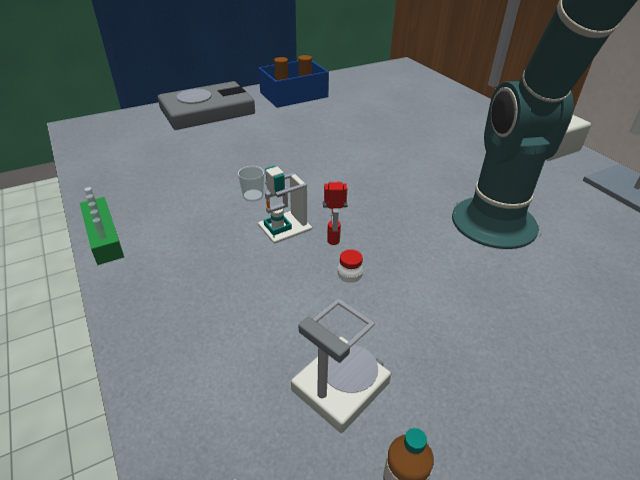

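View pics/side0.png

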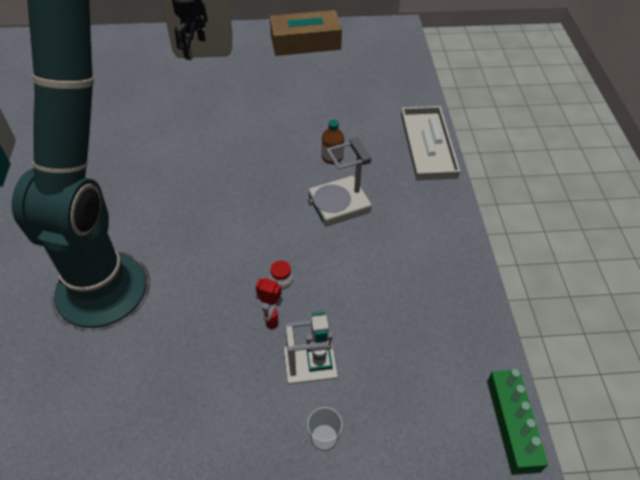

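Scene: docked pod head near (275,180), jar (350,263), stand loop front bar near (355,310), bottle (411,455). Side: pod head (319,325), loop (345,153), stand block (357,150), beaker (324,428). Enlarging crops.

```bash
python3 - <<'E'
from h import *
a=cv2.imread('pics/scene0.png'); b=cv2.imread('pics/side0.png')
f=lambda im,x,y,w,h,s:cv2.resize(im[y:y+h,x:x+w],None,fx=s,fy=s,interpolation=cv2.INTER_CUBIC)
# 800x600: dock + stand from scene (left col 400 each)
A=f(a,250,155,80,100,5); B=f(a,280,290,120,150,4)
C=f(b,275,305,80,100,5); D=f(b,300,130,80,100,5)
B=cv2.resize(B,(400,500))
cv2.imwrite('pics/sc.png',np.hstack([A,B])); cv2.imwrite('pics/sd.png',np.hstack([C,D]))
E
```

```text
(no output)
```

View pics/sc.png

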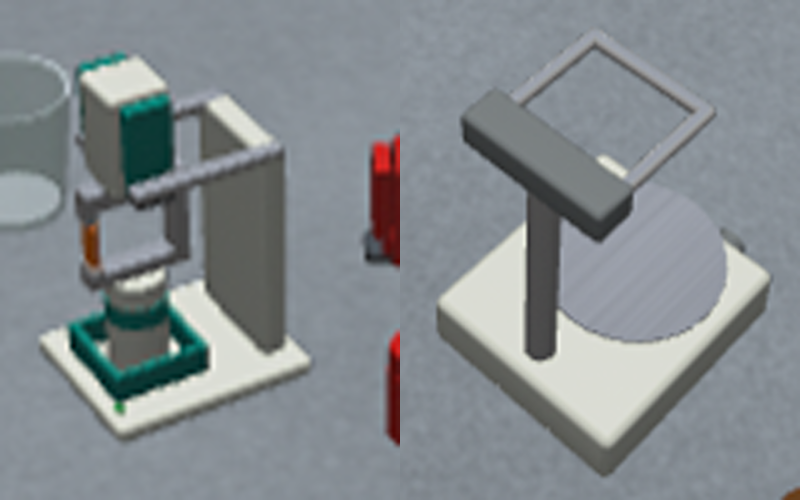

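View pics/sd.png

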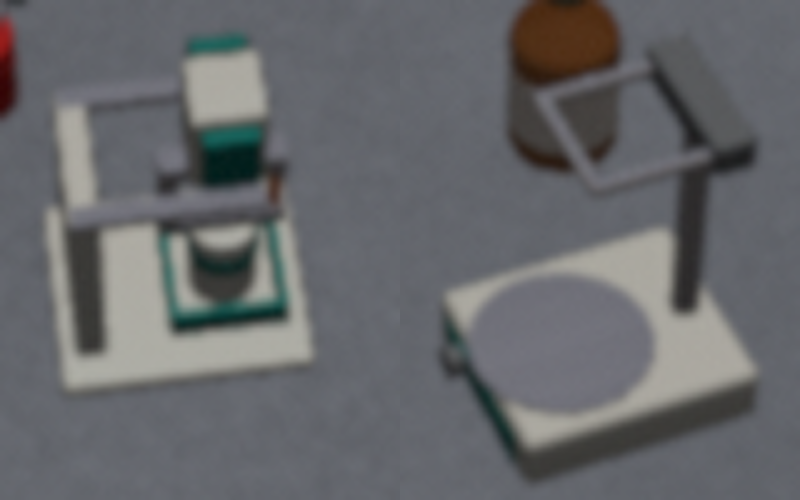

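The crops show both objects clearly. I'll fit x, y and yaw to the labelled corners from both cameras.

```bash
cat >> h.py <<'E'
def proj(c,P,T=None):
    T=np.array(c['T']) if T is None else T
    q=(np.asarray(P)-T[:3,3])@T[:3,:3]
    return np.c_[c['cx']+c['fx']*q[:,0]/-q[:,2], c['cy']-c['fy']*q[:,1]/-q[:,2]]
def toW(p,L): # p=x,y,yaw
    L=np.asarray(L,float)/1000; c,s=np.cos(p[2]),np.sin(p[2])
    return np.c_[p[0]+c*L[:,0]-s*L[:,1],p[1]+s*L[:,0]+c*L[:,1],L[:,2]]
E
python3 - <<'E'
from h import *
from scipy.optimize import least_squares
S=manip.camera('scene');D=manip.camera('side')
dock=[(S,lambda u:(250+u[:,0]/5,155+u[:,1]/5),[(122,108,16,16,173),(82,88,16,-16,173),(168,92,-16,16,173),(125,58,-16,-16,173),(200,100,-54,-32,130),(222,95,-68,-32,130),(265,350,-54,32,10),(283,345,-68,32,10)]),
(D,lambda u:(275+u[:,0]/5,305+u[:,1]/5),[(185,60,-16,16,173),(262,52,16,16,173),(268,118,16,-16,173),(192,128,-16,-16,173),(55,105,-68,32,130),(88,100,-54,32,130),(70,222,-68,-32,130),(100,225,-54,-32,130),(78,352,-68,-32,10),(103,350,-54,-32,10)])]
stand=[(S,lambda u:(280+(u[:,0]-400)*.3,290+u[:,1]*.3),[(597,38,0,-34,180),(708,108,0,34,180),(768,272,-46,60,35),(437,303,90,-60,35),(605,445,90,60,35),(462,120,84,-42,190),(600,220,84,42,190),(632,190,60,42,190),(492,88,60,-42,190)]),
(D,lambda u:(300+(u[:,0]-400)/5,130+u[:,1]/5),[(545,97,0,34,180),(597,187,0,-34,180),(445,298,-46,60,35),(668,230,90,60,35),(757,375,90,-60,35),(527,447,-46,-60,35),(650,42,60,42,190),(680,35,84,42,190),(755,140,84,-42,190),(722,152,60,-42,190)])]
for n,obj in (('dock',dock),('stand',stand)):
    for sel in (obj,obj[:1],obj[1:]):
        def r(p):
            return np.concatenate([(proj(c,toW(p,np.array(t)[:,2:]))-np.c_[f(np.array(t))]).ravel() for c,f,t in sel])
        s=least_squares(r,[.5,0.2,0],loss='soft_l1'); print(n,np.round(s.x,4),'rms',np.sqrt(np.mean(r(s.x)**2)).round(2))
    if 1: print(np.round(r(s.x),1))
E
```

```text
dock [ 0.5109 -0.229   0.0443] rms 1.78
dock [ 0.5108 -0.2178  0.1274] rms 1.36
dock [ 0.5116 -0.2312  0.0329] rms 1.12
[-0.4 -0.5  0.1 -0.2  0.7  0.4 -0.2 -0.2 -0.  -3.1  0.1 -2.7 -0.8  1.1
  0.2 -0.2 -0.5  1.6  0.9  1.4]
stand [0.5768 0.2284 0.3393] rms 1.38
stand [0.5765 0.2301 0.3378] rms 1.22
stand [0.5775 0.2243 0.3228] rms 0.92
[-0.6  0.6 -0.   0.6 -1.2 -1.4  0.3 -1.5  1.5 -0.1 -0.2  0.4 -0.8  0.4
  1.9 -0.6  1.4  0.  -0.9  0.2]
```

Request:
{"method": "move_arm", "body": {"rows": [[3.4,-4.5,1.5,0.05,8.5],[3.4,-4.5,1.5,0.05,8.5],[3.4,-4.5,1.5,0.05,8.5],[3.4,-4.5,1.5,0.05,8.5],[3.4,-4.5,1.5,0.05,8.5],[3.4,-4.5,1.5,0.05,8.5],[3.4,-4.5,1.5,0.05,8.5],[3.4,-4.5,1.5,0.05,8.5]]}}

```text
time_s: 1.25
tool_pos: [0.5023, 0.2465, 0.352]
ee_rot: [-0.02, 1.0, 0.0, 0.0]
force: [-0.2, 0.6, -0.1]
grip_width: 0.994
grip_force: 0.0
```

```bash
python3 - <<'E'
from h import *
o=manip.observe(); c=manip.camera('wrist'); cv2.imwrite('pics/w_stand.png',c['image'])
print(o['tool_pos'],o['ee_rot'],o['joint_positions'])
E
```

```text
[0.50232446 0.24652709 0.35197535] [-2.04484868e-02  9.99790866e-01  1.90685802e-04  2.15496516e-04] [-0.6277851   0.20924353  0.13278939  1.68701146 -0.02916496  1.24669731
  1.12311163]
```

Request:
{"method": "move_arm", "body": {"rows": [[0,-6,-0.5,0,8.5],[0,-6,-0.5,0,8.5],[0,-6,-0.5,0,8.5],[0,-6,-0.5,0,8.5],[0,-6,-0.5,0,8.5],[0,-6,-0.5,0,8.5],[0,-6,-0.5,0,8.5],[0,-5,-0.5,0,8.5]]}}

```text
time_s: 2.3
tool_pos: [0.5011, -0.2241, 0.3113]
ee_rot: [-0.019, 1.0, -0.0, 0.0]
force: [1.1, 0.1, -0.1]
grip_width: 0.996
grip_force: 0.0
```

```bash
python3 - <<'E'
from h import *
o=manip.observe(); c=manip.camera('wrist'); cv2.imwrite('pics/w_dock.png',c['image'])
print(o['tool_pos'],o['ee_rot'],o['joint_positions'],o['dq'].round(3) if hasattr(o['dq'],'round') else o['dq'])
np.save('wd.npy',np.r_[o['tool_pos'],o['ee_rot']])
np.save('ws.npy',np.r_[0.50232446,0.24652709,0.35197535,-2.04484868e-02,9.99790866e-01,1.90685802e-04,2.15496516e-04])
a=cv2.imread('pics/w_stand.png');b=c['image']
cv2.imwrite('pics/w2.png',np.vstack([np.hstack([cv2.resize(a,(400,300)),cv2.resize(b,(400,300))])]))
E
```

```text
[ 0.50111536 -0.22406695  0.31130338] [-1.88996073e-02  9.99821332e-01 -1.55690439e-04  2.91745165e-04] [-0.04170821  0.22420752  0.47654444  1.78591473 -0.11156695  1.15738571
  2.07808745] [ 0.564  0.345  0.244 -0.269 -0.222 -0.013  0.88 ]
```

View pics/w_dock.png

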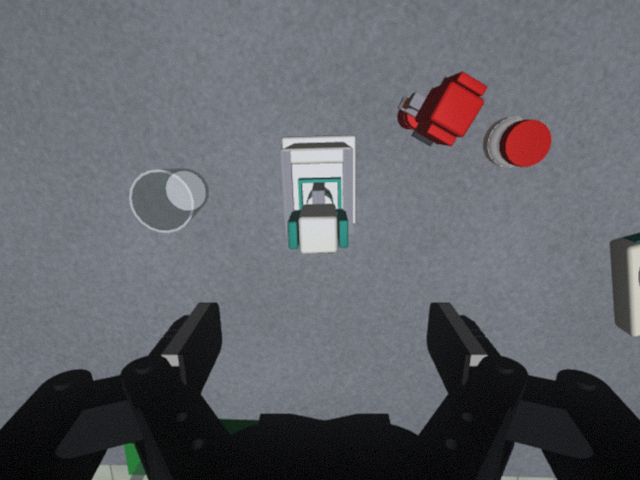

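View pics/w_stand.png

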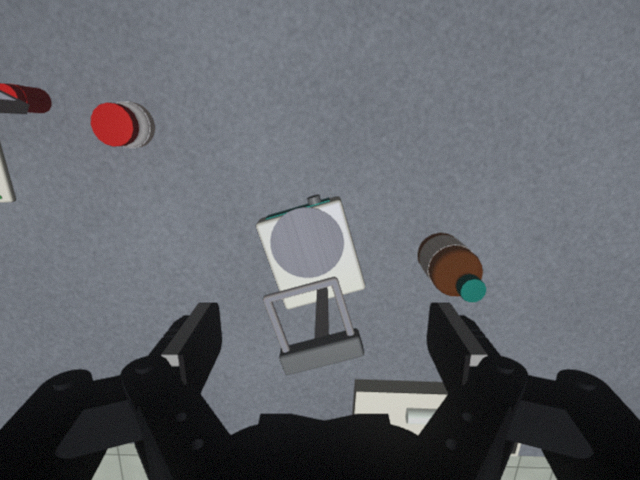

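Dock view: the head's top face is near (319,237), teal buttons at (293,230) and (343,230). Stand view: front bar from (267,295) to (337,280), block at (322,352). Enlarging both.

```bash
python3 - <<'E'
from h import *
a=cv2.imread('pics/w_dock.png');b=cv2.imread('pics/w_stand.png')
f=lambda im,x,y,w,h,s:cv2.resize(im[y:y+h,x:x+w],None,fx=s,fy=s,interpolation=cv2.INTER_CUBIC)
cv2.imwrite('pics/wc.png',np.hstack([f(a,276,130,90,130,4.4444),f(b,250,190,120,173.33.__int__(),3.3333)[:577]] if 0 else [cv2.resize(a[130:260,276:366],(400,578),interpolation=cv2.INTER_CUBIC),cv2.resize(b[270:386,254:374],(400,387),interpolation=cv2.INTER_CUBIC)[:387] if 0 else cv2.copyMakeBorder(cv2.resize(b[270:386,254:374],(400,387),interpolation=cv2.INTER_CUBIC),0,191,0,0,cv2.BORDER_CONSTANT)]))
E
```

```text
(no output)
```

View pics/wc.png

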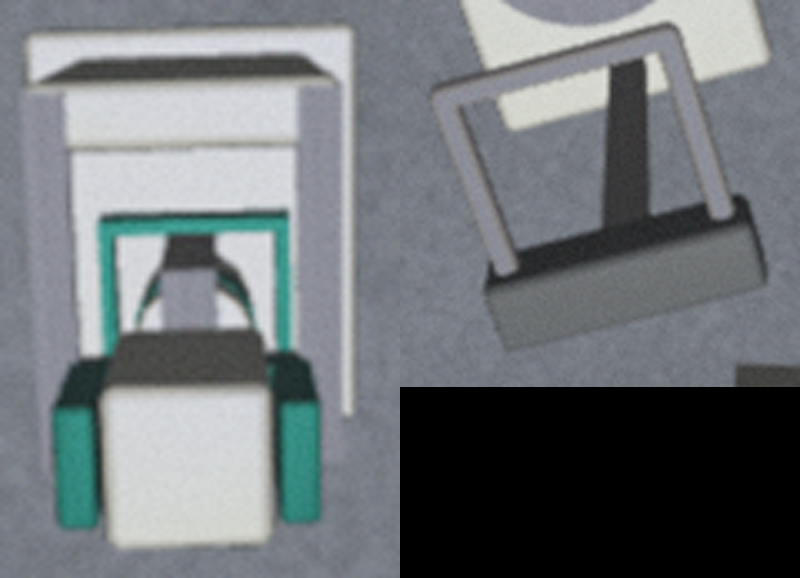

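```bash
cat >> h.py <<'E'
def wristT(pose,c):
    M=np.eye(4); M[:3,:3]=R.from_quat(pose[3:]).as_matrix(); M[:3,3]=pose[:3]
    return M@np.array(c['tool_from_camera'])
E
python3 - <<'E'
from h import *
from scipy.optimize import least_squares
W=manip.camera('wrist')
dock=np.array([(103,387,-16,-16,173),(272,387,-16,16,173),(107,547,16,-16,173),(272,545,16,16,173),(118,235,-22,-22,26),(275,234,-22,22,26),(22,88,-68,-32,130),(345,82,-68,32,130),(68,150,-54,-23,130),(300,146,-54,23,130)],float)
st=np.array([(446,100,0,-34,180),(664,38,0,34,180),(485,290,60,-42,190),(757,222,60,42,190),(767,282,84,42,190),(507,350,84,-42,190)],float)
for n,t,uv,po in (('dock',dock,np.c_[276+dock[:,0]/4.444,130+dock[:,1]/4.446],np.load('wd.npy')),('stand',st,np.c_[254+(st[:,0]-400)/3.333,270+st[:,1]/3.336],np.load('ws.npy'))):
    T=wristT(po,W); r=lambda p:(proj(W,toW(p,t[:,2:]),T)-uv).ravel()
    s=least_squares(r,[.5,0,0.1],loss='soft_l1'); print(n,np.round(s.x,4),'rms',np.sqrt(np.mean(r(s.x)**2)).round(2)); print(np.round(r(s.x),1).reshape(-1,2).tolist())
o=manip.observe();print(o['time_s'],o['tool_pos'])
E
```

```text
dock [ 0.5103 -0.2278  0.0576] rms 0.82
[[-1.1, 0.1], [0.5, -0.6], [-0.5, 1.4], [0.7, 1.2], [-1.2, 0.0], [0.3, -0.4], [-0.0, -1.6], [0.1, -1.6], [0.6, 0.5], [0.0, 0.5]]
stand [0.5765 0.2277 0.3414] rms 1.29
[[-0.6, -1.1], [1.0, -1.5], [-0.9, 0.8], [-1.1, -0.6], [2.3, 1.6], [0.3, 2.1]]
2.4 [ 0.49964305 -0.22803824  0.31090896]
```

Request:
{"method": "move_arm", "body": {"rows": [[0.5,0,-2,0.018,8.5],[0.5,0,-2,0,8.5],[0,0,-2,0,8.5],[0,0,-2,0,8.5],[0,0,-1.5,0,8.5],[0,0,-1,0,8.5],[0,0,0,0,8.5],[0,0,0,0,8.5]]}}

```text
time_s: 3.4
tool_pos: [0.5119, -0.2221, 0.2069]
ee_rot: [-0.029, 1.0, -0.0, 0.001]
force: [0.6, -0.5, -0.3]
grip_width: 0.994
grip_force: 0.0
```

```bash
python3 - <<'E'
from h import *
o=manip.observe(); print(o['time_s'],o['tool_pos'],o['ee_rot'],o['force'])
c=manip.camera('wrist'); cv2.imwrite('pics/w3.png',c['image'])
T=wristT(np.r_[o['tool_pos'],o['ee_rot']],c)
im=c['image'].copy(); p=[.5103,-.228,.055]
for L in ([[-16,-16,173],[16,-16,173],[16,16,173],[-16,16,173]],[[-68,-32,130],[12,-32,130],[12,32,130],[-68,32,130]]):
    cv2.polylines(im,[np.round(proj(c,toW(p,L),T)*8).astype(int)],True,(255,0,255),1,cv2.LINE_AA,3)
cv2.imwrite('pics/w3o.png',cv2.resize(im[150:400,200:440],None,fx=2.4,fy=2.4))
E
```

```text
3.4 [ 0.51191801 -0.22205819  0.20691346] [-2.85232692e-02  9.99592953e-01 -1.73632620e-04  5.67672467e-04] [ 0.56498418 -0.49011765 -0.33485363]
```

View pics/w3o.png

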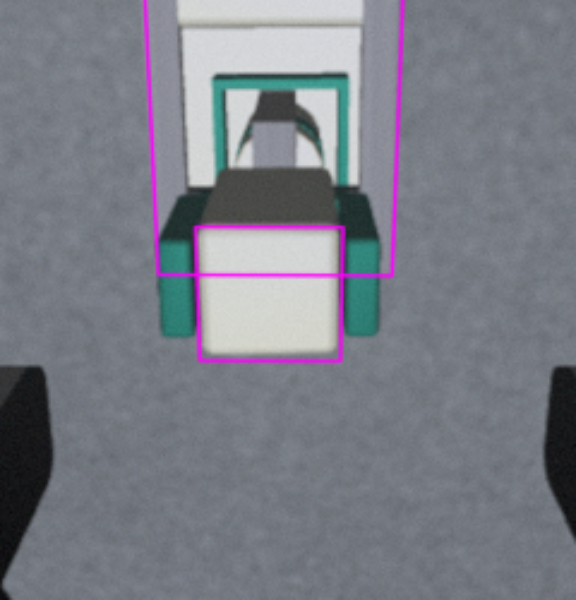

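The overlay matches the real head to about 1 mm. Descending.

Request:
{"method": "move_arm", "body": {"rows": [[-0.2,-0.6,-1.5,-0.004,8.5],[0,0,-1.5,0,8.5],[0,0,-1.5,0,8.5],[0,0,-1.3,0,8.5],[0,0,-1.0,0,8.5],[0,0,0,0,8.5],[0,0,0,0,8.5],[0,0,0,0,8.5]], "force": 80}}

```text
time_s: 4.45
tool_pos: [0.5099, -0.228, 0.1388]
ee_rot: [-0.027, 1.0, -0.0, 0.001]
force: [0.1, 0.0, 0.3]
grip_width: 0.994
grip_force: 0.0
```

Request:
{"method": "move_arm", "body": {"rows": [[0,0,0,0,6],[0,0,0,0,5],[0,0,0,0,4],[0,0,0,0,3],[0,0,0,0,2.5],[0,0,0,0,2.5],[0,0,0,0,2.5],[0,0,0,0,2.5]], "force": 80}}

```text
time_s: 5.45
tool_pos: [0.5102, -0.2285, 0.1393]
ee_rot: [-0.026, 1.0, -0.0, 0.001]
force: [-1.5, 0.1, 6.2]
grip_width: 0.365
grip_force: 78.6
```

Request:
{"method": "move_arm", "body": {"rows": [[0,0,0.5,0,2.5],[0,0,1,0,2.5],[0,0,1.5,0,2.5],[0,0,2,0,2.5],[0,0,2.5,0,2.5],[0,0,2.5,0,2.5],[0,0,2.5,0,2.5],[0,0,2.5,0,2.5]]}}

```text
time_s: 6.45
tool_pos: [0.5093, -0.2279, 0.29]
ee_rot: [-0.026, 1.0, -0.0, 0.0]
force: [0.4, 0.5, -2.7]
grip_width: 0.363
grip_force: 79.3
```

Request:
{"method": "move_arm", "body": {"rows": [[0,3,0,0,2.5],[-0.2,5.5,0,0.04,2.5],[-0.3,6,0,0.05,2.5],[-0.3,6,0,0.05,2.5],[-0.3,6,0,0.05,2.5],[-0.3,6,0,0.05,2.5],[0,6,0,0.04,2.5],[0,4,0,0.01,2.5]]}}

```text
time_s: 7.45
tool_pos: [0.4948, 0.2002, 0.2892]
ee_rot: [-0.172, 0.985, 0.0, 0.0]
force: [0.8, -0.5, -2.3]
grip_width: 0.364
grip_force: 80.0
```

Request:
{"method": "move_arm", "body": {"rows": [[0,0,-1,0,2.5],[0,0,-1.5,0,2.5],[0,0,-1.5,0,2.5],[0,0,-1.5,0,2.5],[0,0,-1,0,2.5],[0,0,0,0,2.5],[0,0,0,0,2.5],[0,0,0,0,2.5]]}}

```text
time_s: 8.45
tool_pos: [0.4959, 0.1973, 0.2239]
ee_rot: [-0.171, 0.985, 0.0, 0.001]
force: [-0.5, -0.6, -2.9]
grip_width: 0.369
grip_force: 80.0
```

```bash
python3 - <<'E'
from h import *
o=manip.observe(); p=np.array(o['tool_pos']);q=o['ee_rot']
yaw=2*np.arctan2(q[1],q[0])-np.pi; print(o['time_s'],p,'yaw',yaw,o['force'],o['grip_width'])
S=np.array([.577,.228]);y=.341;e=np.array([np.cos(y),np.sin(y)]);n=np.array([-e[1],e[0]])
d=p[:2]-S; print('stand frame',d@e,d@n)
for n_ in('scene','side','wrist'):
    c=manip.camera(n_); im=c['image'].copy(); T=None if n_!='wrist' else wristT(np.r_[p,q],c)
    def ln(L,pp,col,cl=True,dz=0): 
        P=toW(pp,L);P[:,2]+=dz; cv2.polylines(im,[np.round(proj(c,P,T)*8).astype(int)],cl,col,1,cv2.LINE_AA,3)
    ln([[60,34,180],[0,34,180],[0,-34,180],[60,-34,180]],[*S,y],(255,0,255),False)
    ln([[-28,0,-26],[26,0,-26],[26,0,28],[-28,0,28]],[p[0],p[1],yaw],(0,255,255),True,p[2]-.0483)
    u=np.round(proj(c,np.r_[[[*p[:2],p[2]-.05]]],T)[0]).astype(int)
    x0,y0=np.clip(u-[50,75],0,[540,330]); cv2.imwrite(f'pics/{n_}_p.png',im)
    globals()['c_'+n_]=cv2.resize(im[y0:y0+150,x0:x0+100],(400,600),interpolation=cv2.INTER_CUBIC)
cv2.imwrite('pics/pre.png',np.hstack([c_scene,c_side]))
E
```

```text
8.45 [0.49587559 0.19730375 0.22386364] yaw 0.34315235189569293 [-0.53366709 -0.61275573 -2.87446986] 0.3686818306293013
stand frame -0.0867190641155246 -0.001798368015194793
```

View pics/pre.png

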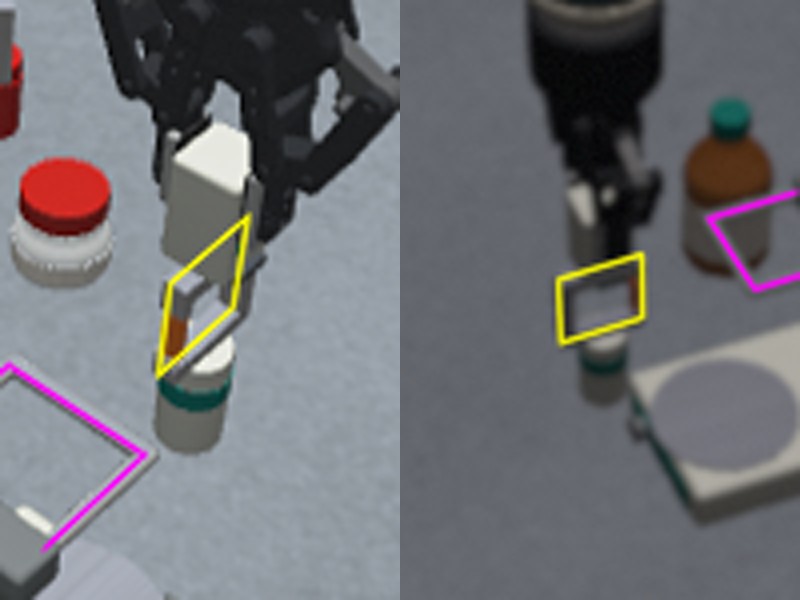

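Hook and loop overlays share the same small calibration offset, so their relative alignment is good. Nudge into line and approach.

Request:
{"method": "move_arm", "body": {"rows": [[-0.06,0.17,0.3,0,2.5],[0.94,0.33,0,0,2.5],[0.94,0.33,0,0,2.5],[0.94,0.33,0,0,2.5],[0.94,0.33,0,0,2.5],[0,0,0,0,2.5],[0,0,0,0,2.5],[0,0,0,0,2.5]]}}

```text
time_s: 9.6
tool_pos: [0.5322, 0.2119, 0.2263]
ee_rot: [-0.171, 0.985, 0.0, -0.0]
force: [0.2, -0.5, -1.9]
grip_width: 0.361
grip_force: 80.1
```

```bash
cat > st.py <<'E'
from h import *
o=manip.observe(); p=np.array(o['tool_pos']);q=o['ee_rot']
yaw=2*np.arctan2(q[1],q[0])-np.pi; print(o['time_s'],p,'yaw',yaw,o['force'],o['ft_torque'],o['grip_width'])
S=np.array([.577,.228]);y=.341;e=np.array([np.cos(y),np.sin(y)]);n=np.array([-e[1],e[0]])
d=p[:2]-S; print('stand frame',d@e,d@n, 'F along',np.array(o['force'])[:2]@e)
E
python3 st.py
```

```text
9.6 [0.53218645 0.21191822 0.22626312] yaw 0.34309129716987163 [ 0.16041266 -0.54183462 -1.87970526] [ 0.01287387 -0.02860059 -0.05019942] 0.3606830076415784
stand frame -0.04761143965465727 -0.00016882043615300136 F along -0.0300293619067138
```

Now push slowly: 4 cm over 8 rows.

Request:
{"method": "move_arm", "body": {"rows": [[0.47,0.17,0,0,2.5],[0.47,0.17,0,0,2.5],[0.47,0.17,0,0,2.5],[0.47,0.17,0,0,2.5],[0.47,0.17,0,0,2.5],[0.47,0.17,0,0,2.5],[0.47,0.17,0,0,2.5],[0.47,0.17,0,0,2.5]]}}

```text
time_s: 10.6
tool_pos: [0.5701, 0.2257, 0.226]
ee_rot: [-0.171, 0.985, -0.0, -0.0]
force: [-2.4, -0.4, -3.4]
grip_width: 0.365
grip_force: 80.1
```

```bash
python3 st.py
```

```text
10.6 [0.57009734 0.22565779 0.22598991] yaw 0.34320542052048575 [-2.39981733 -0.38988994 -3.38933336] [-0.11275668  0.52575727 -0.01523045] 0.36512347312340154
stand frame -0.007288509943027031 0.00010111080127062475 F along -2.392028311447049
```

Request:
{"method": "move_arm", "body": {"rows": [[0.38,0.135,0,0,2.5],[0.38,0.135,0,0,2.5],[0.38,0.135,0,0,2.5],[0.38,0.135,0,0,2.5],[0.28,0.1,0,0,2.5],[0.14,0.05,0,0,2.5],[0,0,0,0,2.5],[0,0,0,0,2.5]]}}

```text
time_s: 11.6
tool_pos: [0.5894, 0.2325, 0.2263]
ee_rot: [-0.171, 0.985, 0.0, -0.0]
force: [-0.8, 1.3, -2.3]
grip_width: 0.364
grip_force: 80.0
```

```bash
python3 st.py; python3 - <<'E'
from h import *
o=manip.observe();p=np.array(o['tool_pos']);out=[]
for n in('scene','side'):
    c=manip.camera(n); u=np.round(proj(c,[[p[0],p[1],p[2]-.05]])[0]).astype(int); x0,y0=u-[40,50]
    out.append(cv2.resize(c['image'][y0:y0+100,x0:x0+80],(400,500),interpolation=cv2.INTER_CUBIC))
cv2.imwrite('pics/in.png',np.hstack(out))
E
```

```text
11.6 [0.5894125  0.23248692 0.22628204] yaw 0.343121692046354 [-0.7796877   1.31456971 -2.28557906] [ 0.00460487 -0.03298712 -0.02708757] 0.36377364357890013
stand frame 0.013198358961087066 7.746220201801065e-05 F along -0.29516270409649187
```

Force and torque fell back to free values, so the gate has sprung shut behind the bar. Now back off to centre the bar in the hook and lower until the bar carries the pod.

Request:
{"method": "move_arm", "body": {"rows": [[-0.4,-0.14,0,0,2.5],[-0.4,-0.14,0,0,2.5],[-0.4,-0.14,-0.2,0,2.5],[0,0,-0.3,0,2.5],[0,0,-0.3,0,2.5],[0,0,-0.2,0,2.5],[0,0,0,0,2.5],[0,0,0,0,2.5]]}}

```text
time_s: 12.7
tool_pos: [0.5776, 0.2284, 0.2163]
ee_rot: [-0.171, 0.985, 0.0, 0.0]
force: [0.4, -0.0, -2.3]
grip_width: 0.364
grip_force: 80.0
```

```bash
python3 st.py
```

```text
12.7 [0.57759585 0.22837823 0.21631646] yaw 0.3431335161514686 [ 0.36076792 -0.04676583 -2.30490775] [0.00905285 0.01570622 0.01251933] 0.3641996641730714
stand frame 0.00068802841187751 0.00015717833371192884 F along 0.3243552824212026
```

Request:
{"method": "move_arm", "body": {"rows": [[0,0,-0.1,0,2.5],[0,0,0,0,2.5],[0,0,-0.1,0,2.5],[0,0,0,0,2.5],[0,0,0,0,2.5],[0,0,0,0,2.5],[0,0,0,0,2.5],[0,0,0,0,2.5]]}}

```text
time_s: 13.7
tool_pos: [0.5776, 0.2284, 0.2143]
ee_rot: [-0.171, 0.985, 0.0, 0.0]
force: [0.6, -0.4, -2.1]
grip_width: 0.367
grip_force: 80.3
```

```bash
python3 st.py
```

```text
13.7 [0.57755372 0.22838972 0.21434745] yaw 0.3431239196463456 [ 0.62920546 -0.37513391 -2.08599204] [ 0.0069157  -0.04249993  0.05310079] 0.3667668250693858
stand frame 0.0006521751268697265 0.0001820962353221708 F along 0.4675203453032557
```

Request:
{"method": "move_arm", "body": {"rows": [[0,0,-0.1,0,2.5],[0,0,0,0,2.5],[0,0,-0.1,0,2.5],[0,0,0,0,2.5],[0,0,0,0,2.5],[0,0,0,0,2.5],[0,0,0,0,2.5],[0,0,0,0,2.5]]}}

```text
time_s: 14.7
tool_pos: [0.5777, 0.2284, 0.2141]
ee_rot: [-0.171, 0.985, 0.0, 0.001]
force: [-3.9, -1.1, 10.3]
grip_width: 0.36
grip_force: 81.9
```

```bash
python3 st.py
```

```text
14.7 [0.57774658 0.22843202 0.21405819] yaw 0.34313735649921195 [-3.94447081 -1.07271717 10.3218979 ] [-0.34136234  0.9582142  -0.00276612] 0.35985223294646396
stand frame 0.0008480713029704529 0.0001574707574822006 F along -4.076099432286255
```

Contact at the predicted height (214 mm). Relieve the preload and open.

Request:
{"method": "move_arm", "body": {"rows": [[0,0,0.15,0,2.5],[0,0,0.04,0,2.5],[0,0,0,0,2.5],[0,0,0,0,3.6],[0,0,0,0,4.2],[0,0,0,0,4.8],[0,0,0,0,5.4],[0,0,0,0,6]], "force": 20}}

```text
time_s: 15.7
tool_pos: [0.5778, 0.2285, 0.2146]
ee_rot: [-0.171, 0.985, 0.0, 0.0]
force: [0.6, -1.1, 0.7]
grip_width: 0.704
grip_force: 0.0
```

Request:
{"method": "move_arm", "body": {"rows": [[0,0,0,0,7],[0,0,0,0,8],[0,0,0,0,8.5],[0,0,0,0,8.5],[0,0,0,0,8.5],[0,0,0.5,0,8.5],[0,0,1,0,8.5],[0,0,1,0,8.5]]}}

```text
time_s: 16.7
tool_pos: [0.5777, 0.2284, 0.2403]
ee_rot: [-0.171, 0.985, 0.0, 0.0]
force: [0.0, 0.7, -1.1]
grip_width: 0.994
grip_force: 0.0
```

Request:
{"method": "move_arm", "body": {"rows": [[0,0,2,0,8.5],[0,0,2,0,8.5],[0,0,2,0,8.5],[0,0,2,0,8.5],[0,0,2,0,8.5],[0,0,0,0,8.5],[0,0,0,0,8.5],[0,0,0,0,8.5]]}}

```text
time_s: 17.7
tool_pos: [0.5771, 0.2282, 0.3381]
ee_rot: [-0.171, 0.985, -0.0, -0.001]
force: [-0.6, -0.1, -0.2]
grip_width: 0.996
grip_force: 0.0
```

```bash
python3 st.py; python3 - <<'E'
from h import *
out=[]
for n in('scene','side'):
    c=manip.camera(n); u=np.round(proj(c,[[.577,.228,.17]])[0]).astype(int); x0,y0=u-[50,70]
    out.append(cv2.resize(c['image'][y0:y0+150,x0:x0+100],(400,600),interpolation=cv2.INTER_CUBIC))
cv2.imwrite('pics/end.png',np.hstack(out))
E
```

```text
17.7 [0.57705277 0.22819751 0.33814832] yaw 0.3431849846563786 [-0.62703375 -0.06836684 -0.18456785] [-0.01126153 -0.01926754 -0.00142254] 0.9962294454832099
stand frame 0.000115784391046831 0.00016849344081905666 F along -0.6137934960668815
```

View pics/end.png

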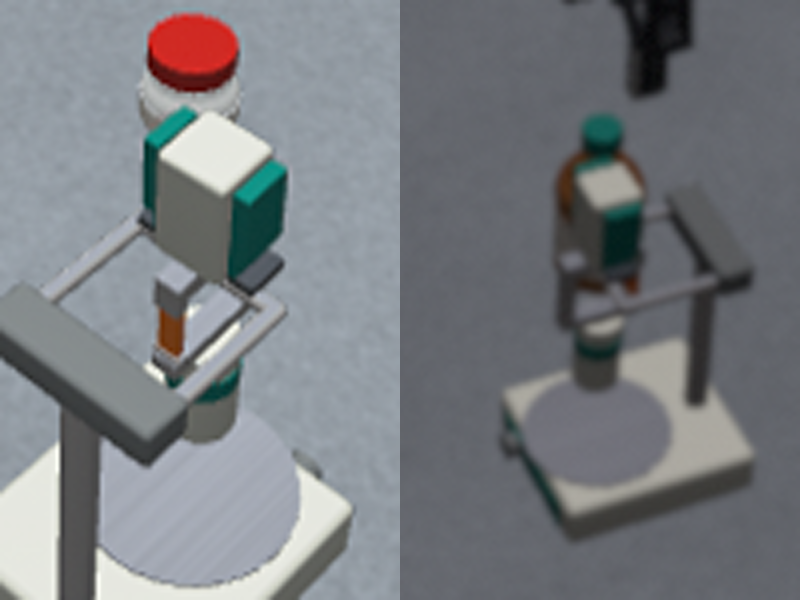

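The pod hangs upright on the front bar, its gate (172,330) is shut inside the loop, and the gripper is well clear. Let any swing settle, then hand in.

Request:
{"method": "move_arm", "body": {"rows": [[0,0,0,0,8.5],[0,0,0,0,8.5],[0,0,0,0,8.5],[0,0,0,0,8.5],[0,0,0,0,8.5],[0,0,0,0,8.5],[0,0,0,0,8.5],[0,0,0,0,8.5]]}}

```text
time_s: 18.8
tool_pos: [0.5775, 0.2283, 0.3392]
ee_rot: [-0.171, 0.985, 0.0, 0.0]
force: [-0.6, -0.1, -0.1]
grip_width: 0.996
grip_force: 0.0
```

```bash
python3 -c "
from h import *
print(manip.job_done())"
```

```text
the job is handed in; nothing more can be done
None
```

The pod is out of its dock and hangs freely by its hook from the stand's front bar with the gate shut; I handed the job in at about 19 s without touching the beaker, bottle or jar.

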